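Shut the drive organiser and lock it with its rod

ROBOT

A 7-joint arm with a two-finger parallel gripper is mounted at the origin on the work surface. World frame = base frame: x ahead of the robot, y to its left, z up, the work surface at z = 0. Lengths are in m, angles in rad, forces in N, time in s.
With the tool pointing down it reaches from about 0.35 to 0.9 m from the base axis. Payload 8.1 kg.
Tool frame: the origin (TCP) lies on the centre line of the jaws, within the pads' length; the fingertips stand 8 mm ahead of it and the grasp point (between the pads) lies 11 mm behind it; z points along the fingers, y is the direction in which the jaws open and shut (so a half turn about z gives the same grasp; the last joint's range is limited). The gripper opens to 85 mm and grips with 20 to 120 N. Pads are 22 mm wide; open, the fingers measure 114 mm over their backs; the gripper's body (76 mm by 85 mm) begins 54 mm behind the grasp point. The pads swing forward as they close: fully open they stand 13 mm farther back than shut.
Start: joints at [-1.242, 0.434, 0.025, 1.573, -0.012, 1.134, -0.075], TCP at [0.262, 0.568, 0.239] pointing down, gripper open.
Joint ranges: [-2.62, 2.62], [-0.44, 2.09], [-1.27, 1.32], [0.08, 2.57], [-1.32, 4.46], [0.12, 2], [-2.74, 2.74]. Speed limits (rad/s): [2.22, 2.22, 3.01, 3.01, 3.14, 3.14, 3.14].

INTERFACE

Orientations are given as [roll, pitch, yaw] about the fixed x, y, z axes, in that order (R = Rz(yaw) Ry(pitch) Rx(roll)).
In Python, from plant import sensors, get_image, camera_model, robot, find_in, silhouettes gives the robot as it stands. The module is installed in compiled form; this text tells all that it offers.
- The arm moves only by the tool step_arm, never from a script. Its argument "series" is a list of rows, each a list of 3 entries, a list of its own where there are three numbers: the shift along the world's x, y, z as a fraction of full scale, then the turn, a rotation vector about the world's x, y, z as a fraction of full scale, then the opening, from 0 (shut) to 1 (fully open). A call has exactly 8 rows; each row is the pose to reach, as a shift and turn from the pose commanded when the call began; what a row does not reach only later rows make up. Full scale, the value 1, is 1000 mm for a shift and 90 degrees for a turn. A row lasts 1/8 s, in which the tool goes at most 62.5 mm and 10.7 degrees, less where a joint would pass 70% of its speed; a pose out of reach is approached as far as the arm can. A call with a number of a shift or a turn outside -1 to 1 is refused whole. A call with a gripper value outside its range is refused whole. The fingers move at their own pace and stop on an object; "squeeze" is the grip in N (left out, the last holds). Time passes only in rows, so rows that repeat a pose let the fingers close, or fill a call up. It gives the time, the measured TCP pose, the force and the opening at its end, in the units of the state.
- sensors.get_obs(): the state, without advancing time (a new reading comes with each control period).
- get_image(name): name is "scene" or "top" or "wrist"; returns the picture (384x512x3 uint8, red, green, blue); there is no depth.
- camera_model(name): a dict with "vertical_fov" (degrees; the focal length in pixels is half the picture's height over the tangent of half this angle, whatever the lens; pixels are square), "cx", "cy" (the principal point, pixels), "D" ([k1, k2, p1, p2, k3] as OpenCV has them; the pictures are not rectified), "extrinsics" (4x4, takes a point from camera to world coordinates). Camera axes: x right, y down, z forward; pixel columns grow to the right and rows downward; lengths in m; the calibration is good to about 2 mm. A picture is of the moment at which its call begins: read the wrist's pose just before it. camera_model takes no time and is no camera call; for the wrist camera it gives the pose at the moment of the call.
- robot.close_job(): hands the job in, once; it reports no verdict.
Trained networks look in the newest picture that a camera, given by its name, has taken for a name from the list of things; names that differ only in an ending like _2 or _b are one class to them, and where a whole thing is asked for, a point or a joint stands for the part that bears it (a point fixed in the world has none). Each returns a list of dicts, best first, with "p" (0 to 1); they miss things now and then, are a little off and sometimes report something else, mostly with a low value. They report only what shows in the picture. A call takes as long as a camera call. They do not tell look-alikes from the thing itself.
- find_in(camera, label): "pixel" ([column, row] in pixels, amid what is visible of it).
- silhouettes(camera, label): "region" (384x512 bool, what is visible of it) and "pixel" ([column, row] in pixels, amid what is visible of it).
The state is a dict: "clock": time; "q": joint angles; "joint_vel": joint speeds; "joint_torque": joint torques, N m; "position": TCP position; "tool_rot": TCP orientation; "wrist_force": force on the tool from outside, world axes, zero at the start; "ft_torque": the same for the moment, N m; "opening": finger opening in m.
Only numpy, scipy, OpenCV 4.12 (cv2) and the standard library are available. Lean on these libraries where they do the work, as an engineer would, in place of code of your own. Each camera call takes 0.05 s, during which the arm holds its last target.

TASK

Shut the lid of the grey organiser box, then pick up the metal locking rod and slide it through all four lugs along the box's side opposite the hinge, from either end, until its flat tab is home against the first lug; let go and leave it there. Leave the four drives lying in the drawer where they are.

Things in the scene. Friction and masses are not known exactly. Their poses are not given: they have to be found in the camera images.
- organiser: Grey plastic organiser box, fixed to the white drawer bottom: 140 mm along x, 90 mm along y, 60 mm high without the lid. Origin: centre of its underside; z up. The lid is hinged along its -x side (near the robot); the four lugs stand in a row outside its +x wall (outer face at x = +70 mm).
- lid (a joint): Lid angle, rad: 0 = shut flat on the box, grows as the free (+x) edge rises; limit 1.2. Stiff friction hinge: stays where left; 2 to 3 N near the free edge moves it. Plate 140 x 90 mm, 6 mm thick, underside level with the hinge line (top at 66 mm when shut); two arms on its free edge carry the inner lugs. The low round button cap on it is a fixed detail.
- lid_hinge (a point): Middle of the hinge line, 70 mm to -x of the organiser's centre, 60 mm above the drawer bottom; the hinge line runs along the organiser's y.
- lid_press (a point): Point on the lid's outer (upper) face, 125 mm from the hinge line and 15 mm from the free edge, half-way across: a good place to push the lid shut. Moves with the lid.
- lugs_mid (a point): Middle of the row of lugs, on the holes' common axis (level, along the organiser's y): 88 mm to +x of its centre, 46 mm up. Lugs: 28 mm square, 12 mm thick along y, 16 mm round through holes with a 1.5 mm chamfer, centred at y = -42, -14, +14, +42 mm; outer faces 48 mm either side. Outer two on the box, inner two on the lid: the holes line up only while it is shut.
- lock_rod: Dark anodised aluminium locking rod, 152 mm long, about 80 g, lying flat: a flat tab 40 mm (x) by 30 mm (y) by 12 mm thick, and from its +x end a round shaft 12 mm in diameter, 112 mm long, nose tapered over the last 5 mm. Origin: centre of the tab's underside; x points along the shaft to the tip; shaft axis 6 mm above the underside.
- rod_tip (a point): Tip of the shaft, on its axis, 132 mm from the rod's origin along its x.
- rod_mid (a point): Point on the shaft's axis 48 mm from the tab's shoulder, 68 mm from the rod's origin along its x. When the tab is home against an outer lug this point lies at lugs_mid.
- slide_stick: Bystander: lime-green slide-out stick drive, 88 mm by 28 mm, 16 mm high; origin under its middle.
- bamboo_drive: Bystander: bamboo-cased drive, 75 mm by 34 mm, 14 mm high; origin under its middle.
- metal_drive: Bystander: rose-gold metal drive with a thumb slider, 80 mm by 26 mm, 15 mm high; origin under its middle.
- finger_drive: Bystander: black drive with a fingerprint pad, 93 mm by 36 mm, 15 mm high; origin under its middle.
Mind the look-alikes: they are no part of the job. Of the things that look like the lock_rod, take the one that is farthest to the robot's left at the start.

How it is judged:
By the outcome, as a careful person would: the job done as asked, in the order asked, and still so for the second after the job is handed in, with the robot touching nothing.
It also fails if it takes over 66 s, if anything falls off the work surface, if the arm or the gripper's body presses on something with over 40 N, if the wrist force passes 120 N, or if a joint passes its speed limit or range.

## Working session

There is one attempt and no reset: what is moved stays moved. The work goes in short steps, Python scripts to look and compute and a tool call to move; the robot and the scene stay as the last step left them, time stands still between calls to the robot, and variables do not carry over. Pictures are saved under pics/ and viewed, and the job is handed in when it is done.

Besides the shell and the picture viewer there is one more tool, called as name(argument=value, ...) on one line, values as JSON. step_arm: Moves the arm, as the interface text tells. Its arguments: {"type":"object","properties":{"series":{"type":"array","items":{"type":"array"}},"squeeze":{"type":"number"}},"required":["series"]}

```bash
mkdir -p pics; cat > h.py <<'E'
import numpy as np, cv2
from plant import sensors, get_image, camera_model, robot, find_in, silhouettes
def K(m):
    f=192/np.tan(np.radians(m["vertical_fov"])/2)
    return np.array([[f,0,m["cx"]],[0,f,m["cy"]],[0,0,1]])
def ray(m,px):
    u=cv2.undistortPoints(np.array(px,float).reshape(-1,1,2),K(m),np.array(m["D"],float)).reshape(-1,2)
    E=np.array(m["extrinsics"]); d=np.c_[u,np.ones(len(u))]@E[:3,:3].T
    return E[:3,3],d
def onplane(m,px,z):
    o,d=ray(m,px); return o+d*((z-o[2])/d[:,2])[:,None]
def proj(m,P):
    E=np.linalg.inv(np.array(m["extrinsics"])); 
    return cv2.projectPoints(np.array(P,float).reshape(-1,1,3),cv2.Rodrigues(E[:3,:3])[0],E[:3,3],K(m),np.array(m["D"],float))[0].reshape(-1,2)
def tri(ms,pxs):
    A=np.zeros((3,3));b=np.zeros(3)
    for m,p in zip(ms,pxs):
        o,d=ray(m,[p]);d=d[0]/np.linalg.norm(d[0]);Q=np.eye(3)-np.outer(d,d);A+=Q;b+=Q@o
    return np.linalg.solve(A,b)
def save(im,n): cv2.imwrite('pics/'+n+'.png',im[...,::-1])
E
python3 - <<'E'
from h import *
np.set_printoptions(precision=4,suppress=True)
print(sensors.get_obs())
for c in ["scene","top","wrist"]:
    im=get_image(c); save(im,c+'0'); m=camera_model(c); print(c,m["vertical_fov"],m["D"],np.array(m["extrinsics"]))
    for l in ["lock_rod","organiser","lid","slide_stick","bamboo_drive","metal_drive","finger_drive"]:
        print(l,[(np.round(d["pixel"]),round(d["p"],2)) for d in find_in(c,l)])
E
```

```text
{'clock': 0.0, 'q': array([-1.2416,  0.4352,  0.025 ,  1.5741, -0.0116,  1.134 , -0.0751]), 'joint_vel': array([ 0.0002, -0.001 ,  0.0002,  0.0014, -0.0003,  0.0009, -0.0016]), 'joint_torque': array([ -0.0017, -67.0471,   1.0237, -31.6218,   0.0154,   0.0119,
        -0.    ]), 'position': array([0.2614, 0.5672, 0.2385]), 'tool_rot': array([-3.14  ,  0.0001,  2.7097]), 'wrist_force': array([-0.2343, -0.8441, -0.4477]), 'ft_torque': array([-0.0038,  0.0141, -0.0081]), 'opening': 0.08524928840405953}
scene 45.680961108138774 [-0.1536  0.      0.      0.      0.    ] [[ 0.2178  0.7002 -0.6799  1.5418]
 [ 0.976  -0.1611  0.1468 -0.3266]
 [-0.0067 -0.6955 -0.7185  1.0703]
 [ 0.      0.      0.      1.    ]]
lock_rod [(array([106., 194.]), 0.64), (array([200., 210.]), 0.61)]
organiser [(array([332., 180.]), 0.89)]
lid [(array([338., 155.]), 0.81)]
slide_stick [(array([270., 250.]), 0.76)]
bamboo_drive [(array([233., 172.]), 0.62)]
metal_drive [(array([374., 159.]), 0.52)]
finger_drive [(array([391., 201.]), 0.76)]
top 45.378584193087846 [-0.001  0.     0.     0.     0.   ] [[-0.0303 -0.9913  0.1283  0.4265]
 [-0.9995  0.0314  0.0066 -0.1256]
 [-0.0106 -0.128  -0.9917  1.3573]
 [ 0.      0.      0.      1.    ]]
lock_rod [(array([306., 220.]), 0.76), (array([410., 269.]), 0.75)]
organiser [(array([154., 218.]), 0.83)]
lid [(array([150., 224.]), 0.65)]
slide_stick [(array([241., 147.]), 0.62)]
bamboo_drive []
metal_drive [(array([ 89., 256.]), 0.74), (array([307., 220.]), 0.18)]
finger_drive [(array([ 98., 187.]), 0.86)]
wrist 70.92095815093731 [-0.0086  0.      0.      0.      0.    ] [[ 0.4184  0.8654  0.2758  0.1909]
 [ 0.9082 -0.399  -0.1262  0.6018]
 [ 0.0008  0.3033 -0.9529  0.3734]
 [ 0.      0.      0.      1.    ]]
lock_rod []
organiser [(array([105., 372.]), 0.83)]
lid []
slide_stick []
bamboo_drive []
metal_drive [(array([181., 322.]), 0.78)]
finger_drive [(array([184., 320.]), 0.56)]
```

View pics/scene0.png

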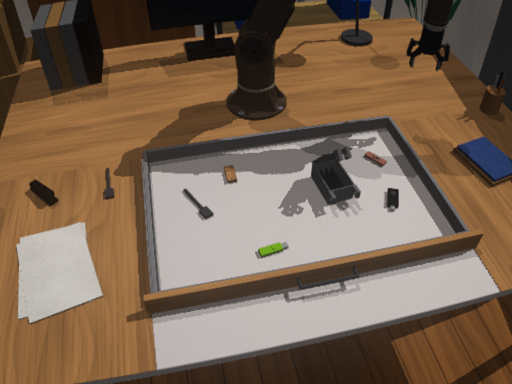

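View pics/top0.png

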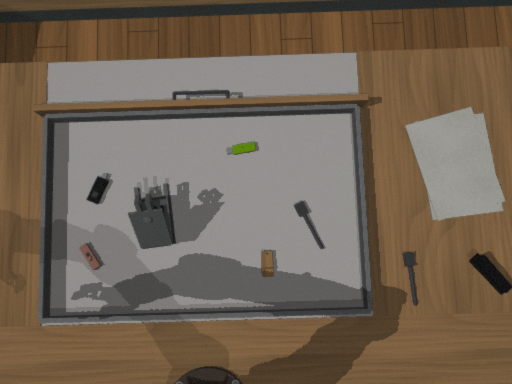

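View pics/wrist0.png

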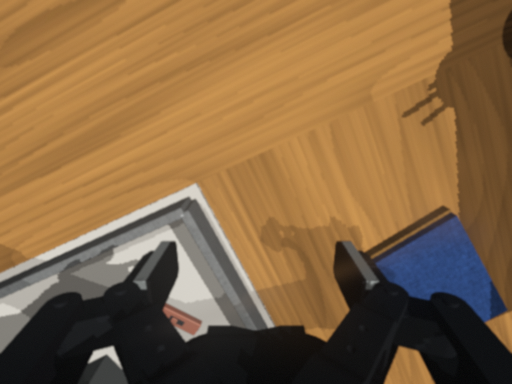

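The pictures show two rods: one in the drawer (top 306,220; scene 200,210) and one on the desk (top 410,269). Picture left in the top view is +y, so the one in the drawer is the target. The box is at top (154,218) with the lid raised. Next I'll measure.

```bash
python3 - <<'E'
from h import *
np.set_printoptions(precision=4,suppress=True)
ms={c:camera_model(c) for c in ("scene","top")}
for n,a,b in [("rod",(200,210),(306,220)),("stick",(270,250),(241,147)),("finger",(391,201),(98,187)),("desk rod",(106,194),(410,269))]:
    print(n,tri([ms["scene"],ms["top"]],[a,b]))
I={c:cv2.imread(f'pics/{c}0.png') for c in ms}
def crop(c,x,y,w,h,s,n): cv2.imwrite(f'pics/{n}.png',cv2.resize(I[c][y:y+h,x:x+w],None,fx=s,fy=s,interpolation=cv2.INTER_CUBIC))
crop("top",115,165,80,90,6,"t_box"); crop("top",285,190,50,70,8,"t_rod"); crop("scene",300,135,70,75,8,"s_box"); crop("scene",170,180,55,45,10,"s_rod")
E
```

```text
rod [ 0.5335 -0.3034 -0.0147]
stick [ 0.757  -0.1205  0.0066]
finger [0.6494 0.3118 0.0021]
desk rod [ 0.3789 -0.6086 -0.0252]
```

```bash
python3 - <<'E'
from h import *
np.set_printoptions(precision=4,suppress=True)
for c in ("scene","top"):
    get_image(c);m=camera_model(c)
    for l in ["lock_rod","lid","organiser"]:
        for i,d in enumerate(silhouettes(c,l)[:2]):
            r=d["region"].astype(np.uint8);cv2.imwrite(f'pics/sil_{c}_{l}{i}.png',r*255)
            print(c,l,round(d["p"],2),d["pixel"],r.sum(),cv2.minAreaRect(cv2.findNonZero(r)), cv2.boundingRect(r))
    for l in ["rod_tip","rod_mid","lid_press","lid_hinge","lugs_mid"]:
        print(c,l,[(np.round(d["pixel"],1),round(d["p"],2)) for d in find_in(c,l)])
E
```

```text
scene lock_rod 0.54 [106.5, 190.6] 177 ((107.4189224243164, 184.0135040283203), (29.756216049194336, 9.04194450378418), 80.53767395019531) (104, 169, 10, 31)
scene lock_rod 0.53 [201.8, 209.3] 241 ((196.25001525878906, 203.75001525878906), (38.18376159667969, 10.60660171508789), 45.0) (184, 189, 29, 31)
scene lid 0.89 [335.0, 155.6] 274 ((331.32940673828125, 156.48236083984375), (10.629592895507812, 38.17975997924805), 77.47119140625) (313, 148, 38, 15)
scene organiser 0.67 [333.0, 179.0] 1734 ((333.6470642089844, 176.5882568359375), (51.41754913330078, 43.656410217285156), 75.96376037597656) (311, 147, 49, 57)
scene rod_tip [(array([201.6, 210.7]), 0.58), (array([269.7, 250. ]), 0.57), (array([110.1, 185.7]), 0.47)]
scene rod_mid [(array([106.9, 189.9]), 0.69), (array([200.3, 208.1]), 0.49), (array([332. , 178.5]), 0.2)]
scene lid_press [(array([339.3, 153.9]), 0.8)]
scene lid_hinge [(array([335.1, 177.6]), 0.71)]
scene lugs_mid [(array([329.9, 181.1]), 0.93)]
top lock_rod 0.69 [307.4, 219.3] 296 ((309.20001220703125, 225.40000915527344), (50.98234939575195, 10.733126640319824), 63.
[... 333 characters left out ...]
42, 56)
top lid 0.28 [153.9, 220.5] 2095 ((150.4154052734375, 216.01168823242188), (61.69179153442383, 43.86061096191406), 82.14668273925781) (128, 183, 48, 66)
top organiser 0.64 [153.1, 217.2] 2162 ((150.21231079101562, 216.23287963867188), (63.302223205566406, 44.0844612121582), 83.48019409179688) (128, 184, 48, 65)
top rod_tip [(array([307.3, 213.2]), 0.87), (array([409.4, 267.3]), 0.85)]
top rod_mid [(array([307.7, 216.3]), 0.66), (array([409.8, 272.9]), 0.63)]
top lid_press [(array([146.2, 222.7]), 0.83), (array([302.6, 213.5]), 0.18)]
top lid_hinge [(array([152.8, 219.9]), 0.86), (array([305.1, 219.2]), 0.69), (array([151.7, 222.7]), 0.62)]
top lugs_mid [(array([154.9, 221.3]), 0.59)]
```

```bash
python3 - <<'E'
import cv2,numpy as np
a=[cv2.imread(f'pics/{n}.png') for n in ("t_box","s_box","t_rod","s_rod")]
for n,i in zip("abcd",a): print(i.shape)
E
```

```text
(540, 480, 3)
(600, 560, 3)
(560, 400, 3)
(450, 550, 3)
```

View pics/t_box.png

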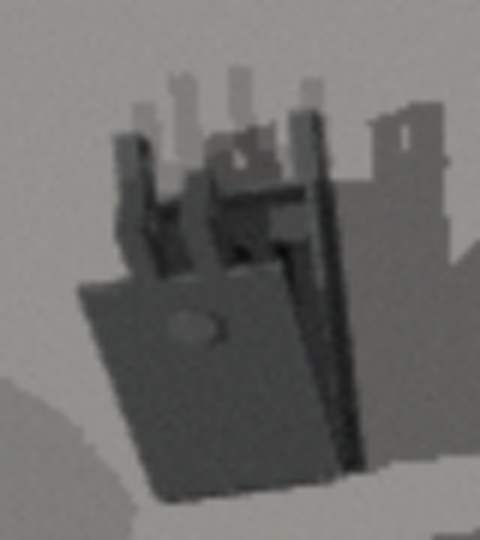

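View pics/s_box.png

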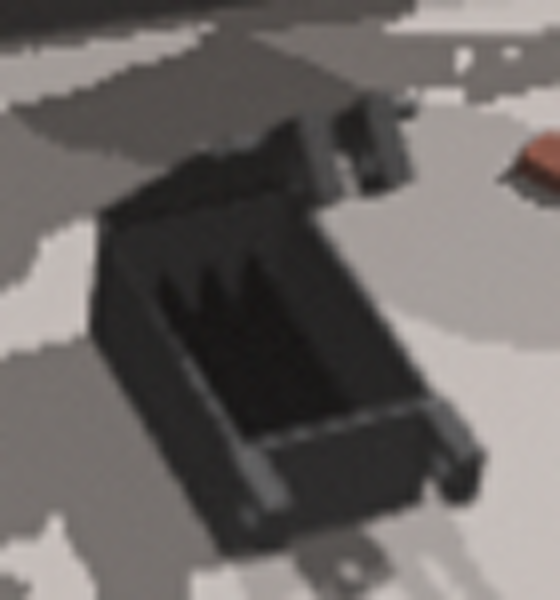

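View pics/t_rod.png

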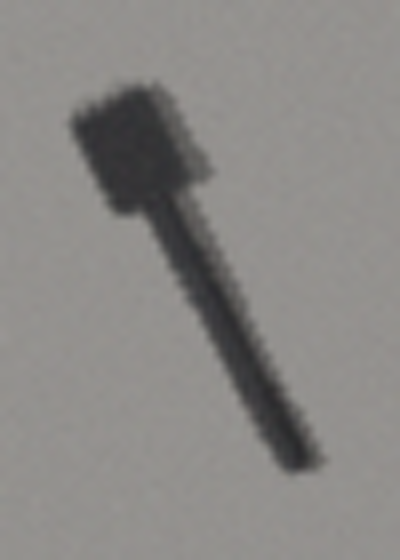

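View pics/s_rod.png

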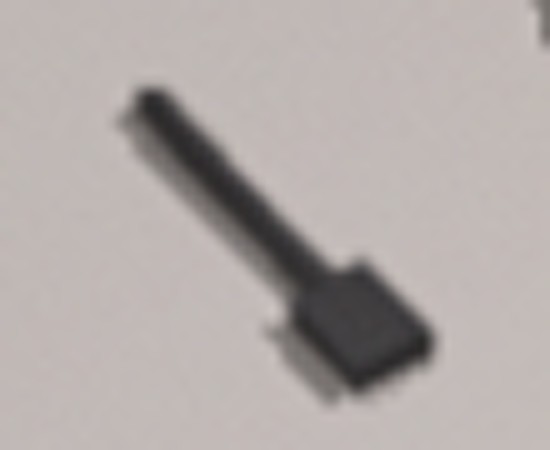

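```bash
cat > fit0.py <<'E'
from h import *
from scipy.optimize import least_squares
np.set_printoptions(precision=4,suppress=True)
ms={c:camera_model(c) for c in ("scene","top")}
def s(x,y): return (x/8-.5/8*0+300,y/8+135)
def t(x,y): return (x/6+115,y/6+165)
C=[("scene",s(250,440),(.07,-.045,.06),0),("scene",s(225,555),(.07,-.045,0),0),("scene",s(430,400),(.07,.045,.06),0),
("scene",s(100,220),(-.07,-.045,.06),0),("scene",s(95,340),(-.07,-.045,0),0),
("top",t(362,470),(-.07,-.045,.06),0),
("top",t(165,502),(-.07,.045,.066),1),("top",t(340,478),(-.07,-.045,.066),1),("top",t(80,287),(.07,.045,.066),1),("top",t(278,262),(.07,-.045,.066),1),
("top",t(290,110),(.102,-.036,.06),0),("top",t(318,112),(.102,-.048,.06),0),("top",t(115,135),(.102,.048,.06),0),("top",t(145,135),(.102,.036,.06),0)]
def pt(p,P,lid):
    P=np.array(P,float)
    if lid:
        a=p[4];d=P-[-.07,0,.06];P=np.array([-.07+d[0]*np.cos(a)-d[2]*np.sin(a),P[1],.06+d[0]*np.sin(a)+d[2]*np.cos(a)])
    c,q=np.cos(p[3]),np.sin(p[3]);return np.array([c*P[0]-q*P[1],q*P[0]+c*P[1],P[2]])+p[:3]
def res(p): return np.concatenate([proj(ms[c],pt(p,P,l))[0]-px for c,px,P,l in C])
r=least_squares(res,[.55,.2,0,0,.8],loss="soft_l1")
print(r.x,np.degrees(r.x[3:]));print(res(r.x).reshape(-1,2))
# rod
tt=lambda x,y:(x/8+285,y/8+190); ss=lambda x,y:(x/10+170,y/10+180)
R=[("top",tt(300,465),(.132,0,.006)),("top",tt(75,120),(-.02,-.015,.012)),("top",tt(150,88),(-.02,.015,.012)),("top",tt(205,178) if 0 else tt(190,185),(.02,.015,.012)),("top",tt(118,212),(.02,-.015,.012)),
("scene",ss(148,92),(.132,0,.006)),("scene",ss(365,262),(.02,.015,.012)),("scene",ss(435,335),(-.02,.015,.012)),("scene",ss(355,385),(-.02,-.015,.012)),("scene",ss(293,310),(.02,-.015,.012))]
def rr(p): return np.concatenate([proj(ms[c],pt([*p,0],P,0))[0]-px for c,px,P in R])
for y0 in (2.5,-2.5):
    q=least_squares(rr,[.55,-.3,0,y0],loss="soft_l1"); print(q.cost,q.x,np.degrees(q.x[3]));print(rr(q.x).reshape(-1,2))
E
python3 fit0.py
```

```text
[ 0.5394  0.136  -0.0016  0.0936  0.8575] [ 5.3608 49.1305]
[[-2.8316  1.3979]
 [-1.629   0.1122]
 [ 0.4497  0.0839]
 [-1.2727  0.5031]
 [-1.9576 -1.4062]
 [-2.8806 -0.1414]
 [-1.9046  0.0718]
 [ 0.7277  0.0892]
 [-0.4458  0.046 ]
 [ 0.8327 -0.0664]
 [-0.2265  0.5148]
 [-0.7398 -0.3359]
 [-0.144  -0.0291]
 [-0.9881 -0.5468]]
44.33797351769111 [ 0.5654 -0.2899 -0.0039  3.5602] 203.98352925944155
[[-0.8379  1.1585]
 [-0.3126 -0.1658]
 [-0.6    -0.5514]
 [ 0.5056 -0.5474]
 [ 0.3921  0.4912]
 [-0.9083  0.1547]
 [-9.2399  3.8667]
 [-9.5785  4.1749]
 [ 6.5337 -5.125 ]
 [ 5.9935 -5.1055]]
44.337973517765214 [ 0.5654 -0.2899 -0.0039 -2.723 ] -156.01648412352526
[[-0.8379  1.1585]
 [-0.3126 -0.1658]
 [-0.6    -0.5514]
 [ 0.5056 -0.5473]
 [ 0.3921  0.4912]
 [-0.9083  0.1547]
 [-9.2399  3.8667]
 [-9.5785  4.1749]
 [ 6.5337 -5.125 ]
 [ 5.9935 -5.1055]]
```

```bash
sed -i 's/ss(365,262),(.02,.015/ss(365,262),(.02,-.015/;s/ss(435,335),(-.02,.015/ss(435,335),(-.02,-.015/;s/ss(355,385),(-.02,-.015/ss(355,385),(-.02,.015/;s/ss(293,310),(.02,-.015/ss(293,310),(.02,.015/' fit0.py; python3 fit0.py | tail -11
python3 - <<'E'
from h import *
o=sensors.get_obs(); print(o["clock"])
E
```

```text
4.631855675178603 [ 0.5659 -0.2878 -0.0057 -2.7066] -155.07829574225937
[[-1.0147  0.7017]
 [-1.161  -0.111 ]
 [-1.5354 -0.6385]
 [-0.2438 -0.7492]
 [-0.2693  0.432 ]
 [-0.7513  0.8108]
 [-0.6031  0.0744]
 [-0.6839  0.1604]
 [-0.6975 -0.4474]
 [-1.3438 -0.4624]]
2.1
```

step_arm(series=[[[0.035, -0.054, 0.002], [0, 0, -0.083], 0], [[0.071, -0.108, 0.002], [0, 0, -0.167], 0], [[0.107, -0.162, 0.002], [0, 0, -0.25], 0], [[0.143, -0.215, 0.002], [0, 0, -0.333], 0], [[0.179, -0.269, 0.002], [0, 0, -0.417], 0], [[0.215, -0.323, 0.002], [0, 0, -0.5], 0], [[0.25, -0.376, 0.002], [0, 0, -0.583], 0], [[0.286, -0.43, 0.002], [0, 0, -0.666], 0]], squeeze=40)

```text
clock: 3.1
position: [0.5394, 0.1497, 0.2417]
tool_rot: [3.141, -0.0, 1.66]
wrist_force: [0.8, 0.5, 0.6]
opening: 0.0001
```

step_arm(series=[[[0, 0, -0.04], [0, 0, 0], 0], [[0.003, 0, -0.065], [0, 0, 0], 0], [[0.007, 0.001, -0.08], [0, 0, 0], 0], [[0.022, 0.002, -0.096], [0, 0, 0], 0], [[0.033, 0.003, -0.1145], [0, 0, 0], 0], [[0.042, 0.004, -0.1345], [0, 0, 0], 0], [[0.0465, 0.004, -0.153], [0, 0, 0], 0], [[0.0475, 0.004, -0.163], [0, 0, 0], 0]])

```text
clock: 4.1
position: [0.5859, 0.1553, 0.0771]
tool_rot: [-3.141, 0.0, 1.664]
wrist_force: [0.7, 0.1, 1.2]
opening: -0.0003
```

step_arm(series=[[[0, 0, -0.002], [0, 0, 0], 0], [[0, 0, -0.003], [0, 0, 0], 0], [[0, 0, -0.004], [0, 0, 0], 0], [[0, 0, -0.005], [0, 0, 0], 0], [[0, 0, -0.005], [0, 0, 0], 0], [[0, 0, -0.005], [0, 0, 0], 0], [[0, 0, -0.005], [0, 0, 0], 0], [[0, 0, -0.005], [0, 0, 0], 0]])

```text
clock: 5.1
position: [0.5861, 0.1554, 0.0741]
tool_rot: [3.141, -0.0, 1.664]
wrist_force: [-2.4, -1.3, 5.9]
opening: 0.0
```

step_arm(series=[[[0, 0, 0.04], [0, 0, 0], 0], [[0.01, -0.015, 0.08], [0, 0, 0], 0], [[0.02, -0.035, 0.11], [0, 0, 0], 0], [[0.03, -0.05, 0.126], [0, 0, 0], 0], [[0.04, -0.065, 0.126], [0, 0, 0], 0], [[0.04, -0.065, 0.126], [0, 0, 0], 0], [[0.04, -0.065, 0.126], [0, 0, 0], 0], [[0.04, -0.065, 0.126], [0, 0, 0], 0]])

```text
clock: 6.1
position: [0.6253, 0.0914, 0.1985]
tool_rot: [-3.14, -0.0, 1.665]
wrist_force: [-1.1, 0.5, 0.0]
opening: -0.0001
```

```bash
python3 - <<'E'
from h import *
np.set_printoptions(precision=4,suppress=True)
print(sensors.get_obs()["position"],sensors.get_obs()["q"])
import pickle
M={}
for c in ["wrist","scene","top"]:
    M[c]=camera_model(c); save(get_image(c),c+'1')
pickle.dump(M,open('m1.pkl','wb'))
I=cv2.imread('pics/scene1.png');cv2.imwrite('pics/s1.png',cv2.resize(I[130:215,295:375],None,fx=7,fy=7,interpolation=cv2.INTER_CUBIC))
E
```

```text
[0.6253 0.0914 0.1985] [-0.4945  0.4958  0.3957  1.629  -0.2121  1.0609  0.0567]
```

View pics/wrist1.png

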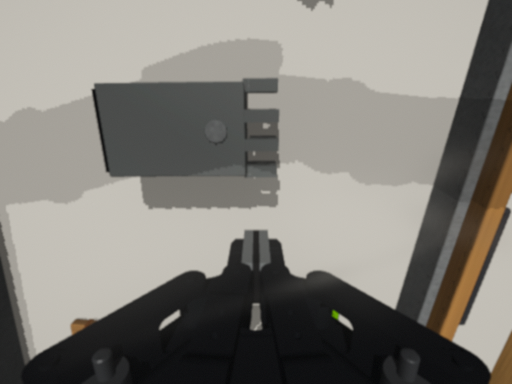

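View pics/s1.png

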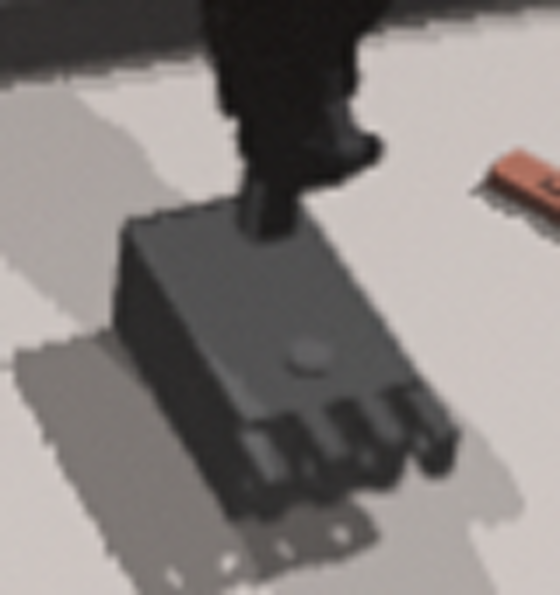

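Wrist picture: the lid is shut flat (plate about 96–245 by 83–176) and the four lugs are at columns 245–278. I'll zoom in for accurate corners.

```bash
python3 - <<'E'
import cv2
I=cv2.imread('pics/wrist1.png')
I=cv2.convertScaleAbs(I,alpha=1.8,beta=10)
cv2.imwrite('pics/w1a.png',cv2.resize(I[65:195,85:190],None,fx=5,fy=4.5,interpolation=cv2.INTER_CUBIC)[:600])
cv2.imwrite('pics/w1b.png',cv2.resize(I[70:185,220:290],None,fx=5,fy=5,interpolation=cv2.INTER_CUBIC))
E
```

```text
(no output)
```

View pics/w1b.png

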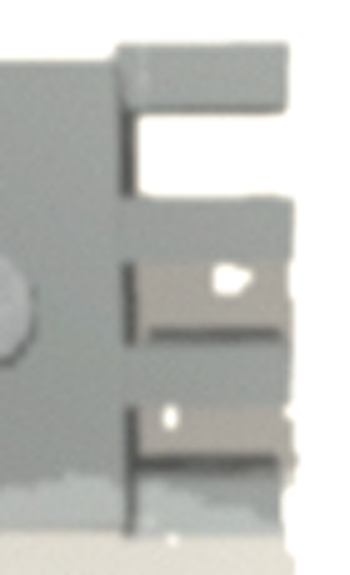

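View pics/w1a.png

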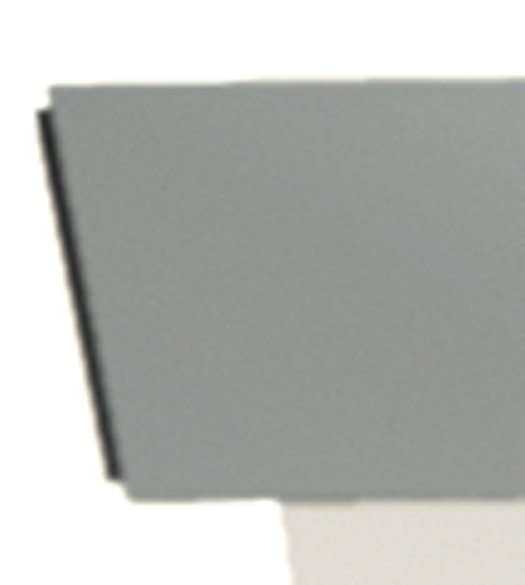

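```bash
cat > fit1.py <<'E'
from h import *
import pickle
from scipy.optimize import least_squares
np.set_printoptions(precision=4,suppress=True)
M=pickle.load(open('m1.pkl','rb'))
a=lambda x,y:(85+x/5-.4,65+y/4.5-.4); b=lambda x,y:(220+x/5-.4,70+y/5-.4)
C=[(a(50,86),(-.07,.045,.066)),(a(128,498),(-.07,-.045,.066)),(b(118,62),(.07,.045,.066)),(b(129,533),(.07,-.045,.066)),
(b(287,44),(.102,.048,.06)),(b(287,111),(.102,.036,.06)),(b(292,199),(.102,.020,.06)),(b(292,263),(.102,.008,.06)),(b(291,346),(.102,-.008,.06)),(b(291,406),(.102,-.02,.06)),(b(282,533),(.102,-.048,.06))]
def pt(p,P):
    P=np.array(P);c,q=np.cos(p[2]),np.sin(p[2]);return np.array([c*P[0]-q*P[1]+p[0],q*P[0]+c*P[1]+p[1],P[2]+(p[3] if len(p)>3 else 0)])
def res(p): return np.concatenate([proj(M["wrist"],pt(p,P))[0]-px for px,P in C])
for x0 in ([.54,.136,.09],[.54,.136,.09,0]):
    r=least_squares(res,x0,loss="soft_l1"); print(r.x,np.degrees(r.x[2]),pt(r.x,(.088,0,.046)));print(res(r.x).reshape(-1,2).T)
E
python3 fit1.py
```

```text
[0.54   0.1391 0.1045] 5.986623670314639 [0.6275 0.1483 0.046 ]
[[-2.1765 -1.037   0.635   0.4968  1.1852  1.0031 -0.2335 -0.4064 -0.4311
  -0.5953  0.8352]
 [-0.255   2.5222 -0.5794  0.2129 -0.2268 -0.013  -0.0313 -0.0557 -0.1455
  -0.1405  1.2803]]
[ 0.5398  0.1392  0.1016 -0.0033] 5.819642146178911 [0.6273 0.1482 0.0427]
[[-0.239   0.279   0.7535  0.3258  0.8824  0.6703 -0.6051 -0.8062 -0.8674
  -1.0582  0.3129]
 [-0.3868  1.3747 -0.2123 -0.5397  0.2794  0.3185  0.0814 -0.0972 -0.3802
  -0.5113  0.6188]]
```

step_arm(series=[[[-0.007, -0.047, 0], [0, 0, 0.11], 0.6], [[-0.015, -0.094, 0], [0, 0, 0.22], 0.6], [[-0.022, -0.142, 0], [0, 0, 0.33], 0.6], [[-0.03, -0.19, 0], [0, 0, 0.44], 0.6], [[-0.037, -0.237, 0], [0, 0, 0.55], 0.6], [[-0.044, -0.284, 0], [0, 0, 0.66], 0.6], [[-0.052, -0.332, 0], [0, 0, 0.77], 0.6], [[-0.059, -0.379, 0], [0, 0, 0.88], 0.6]])

```text
clock: 7.25
position: [0.5666, -0.29, 0.1994]
tool_rot: [3.142, 0.0, 3.052]
wrist_force: [-0.1, -0.4, 0.3]
opening: 0.0512
```

```bash
python3 - <<'E'
from h import *
o=sensors.get_obs();print(o["position"],o["tool_rot"],o["q"],o["opening"])
E
```

```text
[ 0.56664781 -0.29000362  0.1993801 ] [3.14155518e+00 2.10393804e-04 3.05179545e+00] [ 0.30563181  0.48533497  0.12399601  1.60030128 -0.06630952  1.05988103
  1.92887904] 0.05119618904946738
```

step_arm(series=[[[0, 0, -0.02], [0, 0, 0.11], 0.6], [[0, 0, -0.04], [0, 0, 0.22], 0.6], [[0, 0.001, -0.06], [0, 0, 0.333], 0.6], [[0, 0.001, -0.07], [0, 0, 0.333], 0.6], [[0, 0.001, -0.07], [0, 0, 0.333], 0.6], [[0, 0.001, -0.07], [0, 0, 0.333], 0.6], [[0, 0.001, -0.07], [0, 0, 0.333], 0.6], [[0, 0.001, -0.07], [0, 0, 0.333], 0.6]])

```text
clock: 8.25
position: [0.5673, -0.2877, 0.1298]
tool_rot: [-3.141, 0.001, -2.715]
wrist_force: [-0.3, -0.3, -0.8]
opening: 0.051
```

```bash
python3 - <<'E'
from h import *
import pickle
o=sensors.get_obs();print(o["position"],o["tool_rot"],o["q"][6],o["opening"])
m=camera_model("wrist");save(get_image("wrist"),"wrist2");pickle.dump(m,open('m2.pkl','wb'))
for p,z in [((.566,-.288),.006)]:
    yaw=np.radians(-155.1);c,s=np.cos(yaw),np.sin(yaw)
    for P in [(-.02,-.015,.012),(-.02,.015,.012),(.02,.015,.012),(.02,-.015,.012),(.132,0,.006)]:
        print(proj(m,[p[0]+c*P[0]-s*P[1],p[1]+s*P[0]+c*P[1],P[2]]))
E
```

```text
[ 0.56726795 -0.28768673  0.12983563] [-3.14098737e+00  5.28666870e-04 -2.71472319e+00] 2.3775054317483364 0.05099694568806775
[[269.34779765 206.43724125]]
[[239.29381375 206.64498352]]
[[238.20594987 167.37228995]]
[[269.68208803 167.14250648]]
[[252.75086101  36.64968269]]
```

View pics/wrist2.png

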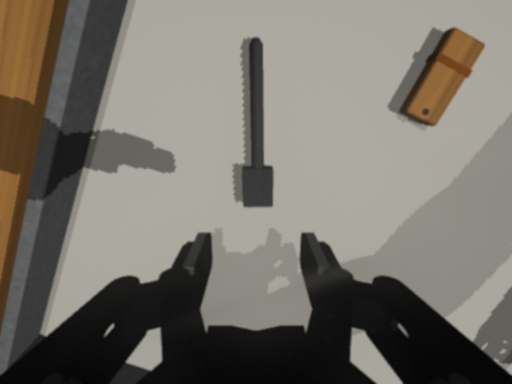

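Wrist picture: the tab spans columns 243–273 and rows 167–206, with the shaft going up to a tip at about (256,37). That is 3–4 px right of my prediction, so I'll refine.

```bash
python3 - <<'E'
from h import *
import pickle
from scipy.optimize import least_squares
np.set_printoptions(precision=4,suppress=True)
m=pickle.load(open('m2.pkl','rb'))
im=cv2.imread('pics/wrist2.png',0).astype(float)
# tight: print dark edges
for r in (60,90,120,150,175,185,195):
    row=im[r,225:290]; t=75; d=np.where(row<t)[0]; print(r,225+d.min(),225+d.max(),row.astype(int)[d.min()-3:d.max()+4][:6])
for c in (250,258,266): col=im[20:230,c];d=np.where(col<75)[0];print(c,20+d.min(),20+d.max())
E
```

```text
60 249 261 [102 101  91  64  41  34]
90 250 261 [103 101  90  62  43  39]
120 250 262 [104 103  96  74  52  44]
150 251 262 [104 103  92  66  47  45]
175 242 271 [105  99  87  65  56  57]
185 243 271 [103  96  75  60  56  57]
195 243 271 [104  98  83  63  57  59]
250 42 205
258 39 205
266 166 205
```

```bash
python3 - <<'E'
from h import *
import pickle
np.set_printoptions(precision=4,suppress=True)
m=pickle.load(open('m2.pkl','rb'));print(m["cx"],m["cy"])
t=onplane(m,[(257.2,186)],.012)[0]; A=onplane(m,[(257.1,205.8),(257.0,166)],.012); S=onplane(m,[(255.3,60),(256.0,90),(256.6,120),(257,150),(255.5,38.5)],.006)
print(t,A.mean(0),A,S); d=S[4]-A.mean(0); print(np.degrees(np.arctan2(d[1],d[0])),np.linalg.norm(d[:2])); d=S[0]-S[3]; print(np.degrees(np.arctan2(d[1],d[0])))
p=np.array([.56727,-.28769]);y=-2.7147; u=np.array([np.cos(y),np.sin(y)]); v=np.array([-u[1],u[0]]); e=A.mean(0)[:2]-p; print("along",e@u,"across",e@v)
E
```

```text
255.63046219338148 191.84687397993684
[ 0.5635 -0.2859  0.012 ] [ 0.5639 -0.2858  0.012 ] [[ 0.5823 -0.2774  0.012 ]
 [ 0.5455 -0.2943  0.012 ]] [[ 0.4619 -0.3341  0.006 ]
 [ 0.4839 -0.3234  0.006 ]
 [ 0.5074 -0.3121  0.006 ]
 [ 0.5325 -0.3002  0.006 ]
 [ 0.4466 -0.3409  0.006 ]]
-154.86792408985238 0.12959449708633045
-154.3619849057425
along 0.002290261404134998 across -0.003087415087620856
```

step_arm(series=[[[-0.003, 0.002, -0.03], [0, 0, 0.007], 0.6], [[-0.003, 0.002, -0.06], [0, 0, 0.007], 0.6], [[-0.003, 0.002, -0.085], [0, 0, 0.007], 0.6], [[-0.003, 0.002, -0.105], [0, 0, 0.007], 0.6], [[-0.003, 0.002, -0.112], [0, 0, 0.007], 0.6], [[-0.003, 0.002, -0.1165], [0, 0, 0.007], 0.6], [[-0.003, 0.002, -0.118], [0, 0, 0.007], 0.6], [[-0.003, 0.002, -0.118], [0, 0, 0.007], 0.6]])

```text
clock: 9.3
position: [0.5643, -0.2858, 0.0119]
tool_rot: [-3.141, 0.001, -2.703]
wrist_force: [0.0, -0.3, 1.0]
opening: 0.051
```

step_arm(series=[[[0, 0, 0], [0, 0, 0], 0.3], [[0, 0, 0], [0, 0, 0], 0.2], [[0, 0, 0], [0, 0, 0], 0.1], [[0, 0, 0], [0, 0, 0], 0.1], [[0, 0, 0], [0, 0, 0], 0.1], [[0, 0, 0], [0, 0, 0], 0.1], [[0, 0, 0], [0, 0, 0], 0.1], [[0, 0, 0], [0, 0, 0], 0.1]], squeeze=60)

```text
clock: 10.3
position: [0.5644, -0.2859, 0.0121]
tool_rot: [-3.141, 0.001, -2.703]
wrist_force: [-1.1, -0.3, 6.0]
opening: 0.028
```

step_arm(series=[[[0, 0, 0.01], [0, 0, 0], 0.1], [[0, 0, 0.03], [0, 0, 0], 0.1], [[0, 0, 0.06], [0, 0, 0], 0.1], [[0, 0, 0.09], [0, 0, 0], 0.1], [[0, 0, 0.1], [0, 0, 0], 0.1], [[0, 0, 0.1], [0, 0, 0], 0.1], [[0, 0, 0.1], [0, 0, 0], 0.1], [[0, 0, 0.1], [0, 0, 0], 0.1]])

```text
clock: 11.3
position: [0.5633, -0.2853, 0.1101]
tool_rot: [3.14, -0.001, -2.703]
wrist_force: [0.3, -0.1, -1.5]
opening: 0.0279
```

```bash
python3 - <<'E'
from h import *
import pickle
o=sensors.get_obs();print(o["position"],o["tool_rot"],o["q"][6],o["opening"],o["wrist_force"])
M={}
for c in ("wrist","scene","top"):
    M[c]=camera_model(c);save(get_image(c),c+"3")
pickle.dump(M,open('m3.pkl','wb'))
I=cv2.imread('pics/scene3.png');cv2.imwrite('pics/s3.png',cv2.resize(I[120:240,140:260],None,fx=5,fy=5,interpolation=cv2.INTER_CUBIC))
E
```

```text
[ 0.56330877 -0.28534962  0.11013194] [ 3.14002388e+00 -1.36691787e-03 -2.70316420e+00] 2.385079380145552 0.027881342983621108 [ 0.31008154 -0.12016038 -1.46434849]
```

View pics/wrist3.png

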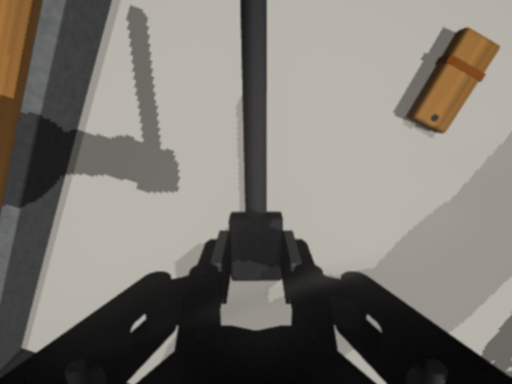

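View pics/s3.png

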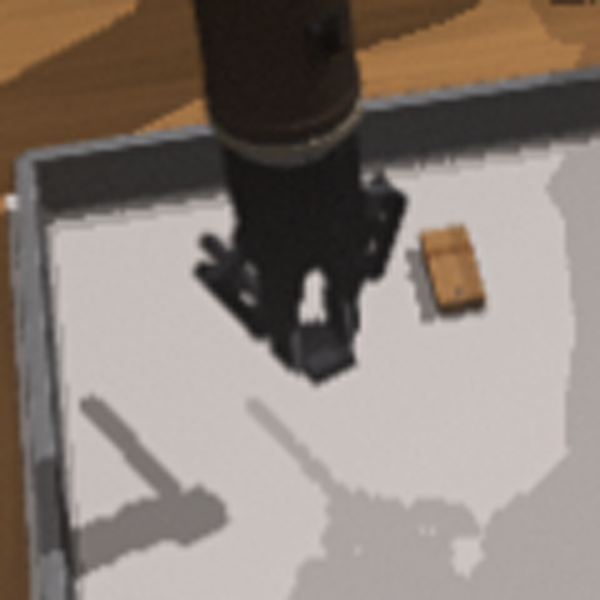

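```bash
python3 - <<'E'
from h import *
import pickle
np.set_printoptions(precision=4,suppress=True)
m=pickle.load(open('m3.pkl','rb'))["wrist"]
im=cv2.imread('pics/wrist3.png').astype(float).mean(2)
y=-2.7032; u=np.array([np.cos(y),np.sin(y),0]); v=np.array([-u[1],u[0],0]); p=np.array([.5633,-.28535,.1101-.006])
for s in (.03,.05,.07,.09,.1,.11,.12): 
    q=proj(m,[p+s*u,p+s*u+.006*v,p+s*u-.006*v]); r=int(round(q[0,1]))
    if r<0: print(s,q[0]);continue
    row=im[r,225:285];g=np.diff(row); a=np.argmin(g[:35]);b=30+np.argmax(g[30:50])
    d=np.where(row<70)[0]
    print(s,q[:,0],r,"obs",225+d.min()-.5,225+d.max()+.5,(450+d.min()+d.max())/2)
E
```

```text
0.03 [252.5022 241.5549 263.4482] 196 obs 245.5 264.5 255.0
0.05 [252.3744 240.961  263.7862] 160 obs 244.5 264.5 254.5
0.07 [252.2363 240.3198 264.1513] 121 obs 243.5 264.5 254.0
0.09 [252.0871 239.626  264.5464] 78 obs 242.5 265.5 254.0
0.1 [252.0079 239.2578 264.7561] 55 obs 241.5 265.5 253.5
0.11 [251.9254 238.8744 264.9745] 31 obs 241.5 265.5 253.5
0.12 [251.8395 238.4751 265.202 ] 6 obs 240.5 265.5 253.0
```

```bash
cat > sh.py <<'E'
from h import *
import pickle
from scipy.optimize import least_squares
def edges(im,r,c0,c1):
    # half-level crossings averaged over rows r-1..r+1
    row=im[max(r-2,0):r+3,c0:c1].mean(0); out=[]
    mn=row.min(); k=int(np.argmin(row))
    def cross(idx):
        w=row[idx]; hi=np.max(w[:30]); return None
    x=np.arange(c0,c1)
    # left: go from k leftwards
    bl=row[:8].mean(); br=row[-8:].mean(); core=np.sort(row)[:8].mean()
    lv=(bl+core)/2; i=k
    while row[i]<lv: i-=1
    L=x[i]+(row[i]-lv)/(row[i]-row[i+1])
    lv=(br+core)/2; j=k
    while row[j]<lv: j+=1
    R=x[j]-(row[j]-lv)/(row[j]-row[j-1])
    return L,R
def fit(m,im,p,y,rows,c0,c1):
    obs=[(r,)+edges(im,r,c0,c1) for r in rows]
    E=np.array(m["extrinsics"]);cam=E[:3,3]
    def pred(q,r):
        # q: lateral off, z off, dyaw, pitch(up positive)
        yy=y+q[2];d=np.array([np.cos(yy)*np.cos(q[3]),np.sin(yy)*np.cos(q[3]),np.sin(q[3])])
        v0=np.array([-np.sin(y),np.cos(y),0]);b=p+q[0]*v0+np.array([0,0,q[1]])
        # find s with row r, silhouettes of cylinder radius .006
        s=np.linspace(.02,.135,24);P=b+s[:,None]*d
        w=cam-P;w-=(w@d)[:,None]*d;n=np.linalg.norm(w,axis=1);w/=n[:,None];t=np.cross(d,w)
        a=np.arcsin(.006/n)[:,None]
        o=[]
        for sg in (1,-1):
            Q=P+.006*(np.sin(a)*w+sg*np.cos(a)*t);pr=proj(m,Q);o.append(np.interp(r,pr[::-1,1],pr[::-1,0]))
        return sorted(o)
    f=lambda q:np.concatenate([np.array(pred(q,r))-(L,R) for r,L,R in obs])
    q=least_squares(f,[0,0,0,0],x_scale=[.001,.001,.01,.01]);J=q.jac;
    cov=np.linalg.inv(J.T@J)*2*q.cost/max(1,len(q.fun)-4)
    return q.x,np.sqrt(np.diag(cov)),q.fun,obs
E
python3 - <<'E'
from sh import *
np.set_printoptions(precision=4,suppress=True)
m=pickle.load(open('m3.pkl','rb'))["wrist"];im=cv2.imread('pics/wrist3.png').astype(float).mean(2)
print(*fit(m,im,np.array([.5633,-.28535,.1041]),-2.7032,list(range(8,200,12)),218,288),sep='\n')
E
```

```text
[-0.0016  0.0027  0.0084 -0.0565]
[0.     0.0008 0.0004 0.009 ]
[ 0.0615  0.0475  0.0808  0.0213  0.0129  0.0135 -0.1268 -0.0163 -0.0082
 -0.0451 -0.0181 -0.0768 -0.2532 -0.1159 -0.1935 -0.0544  0.2711  0.1087
  0.1657  0.0868  0.0223  0.0646  0.1545  0.0333  0.0757  0.0181 -0.1971
 -0.0061 -0.055  -0.0282  0.0075 -0.0511]
[(8, np.float64(240.0842803030303), np.float64(266.0306467181467)), (20, np.float64(240.29819277108433), np.float64(266.04872744845363)), (32, np.float64(240.5997521685254), np.float64(266.0481407702523)), (44, np.float64(240.9734492481203), np.float64(266.06916118421054)), (56, np.float64(241.08932889963725), np.float64(266.0887598167539)), (68, np.float64(241.334143663739), np.float64(266.1109108781127)), (80, np.float64(241.8045397225725), np.float64(266.1401515151515)), (92, np.float64(241.98056864064603), np.float64(266.06844405594404)), (104, np.float64(241.75209566074952), np.float64(265.8947217987805)), (116, np.float64(242.09410225442835), np.float64(265.9056278713629)), (128, np.float64(242.4744140625), np.float64(265.91653786707883)), (140, np.float64(242.57956560283688), np.float64(265.9362082670906)), (152, np.float64(242.89617406542055), np.float64(265.93936128526644)), (164, np.float64(243.40707620528772), np.float64(265.951224328594)), (176, np.float64(243.50359560067682), np.float64(265.960582942097)), (188, np.float64(243.6800889328063), np.float64(265.9704365079365))]
```

step_arm(series=[[[0.008, 0.024, 0], [0, 0, -0.11], 0.1], [[0.017, 0.048, 0], [0, 0, -0.22], 0.1], [[0.025, 0.072, 0], [0, 0, -0.33], 0.1], [[0.034, 0.096, 0], [0, 0, -0.44], 0.1], [[0.042, 0.12, 0], [0, 0, -0.55], 0.1], [[0.051, 0.144, 0], [0, 0, -0.66], 0.1], [[0.06, 0.168, 0], [0, 0, -0.77], 0.1], [[0.068, 0.19, 0], [0, 0, -0.88], 0.1]])

```text
clock: 12.45
position: [0.6322, -0.0945, 0.111]
tool_rot: [-3.141, -0.0, 2.193]
wrist_force: [-1.0, -0.6, -1.8]
opening: 0.0279
```

step_arm(series=[[[0.008, 0.024, 0], [0, 0, -0.11], 0.1], [[0.015, 0.04, 0], [0, 0, -0.22], 0.1], [[0.015, 0.048, 0], [0, 0, -0.334], 0.1], [[0.015, 0.048, 0], [0, 0, -0.334], 0.1], [[0.015, 0.048, 0], [0, 0, -0.334], 0.1], [[0.015, 0.048, 0], [0, 0, -0.334], 0.1], [[0.015, 0.048, 0], [0, 0, -0.334], 0.1], [[0.015, 0.048, 0], [0, 0, -0.334], 0.1]])

```text
clock: 13.45
position: [0.6469, -0.048, 0.1114]
tool_rot: [3.141, -0.0, 1.673]
wrist_force: [-0.3, -0.8, -1.0]
opening: 0.0281
```

```bash
python3 - <<'E'
from h import *
import pickle
np.set_printoptions(precision=4,suppress=True)
o=sensors.get_obs();print(o["position"],o["tool_rot"],o["q"],o["opening"],o["wrist_force"])
M={}
for c in ("wrist","scene","top"):
    M[c]=camera_model(c);save(get_image(c),c+"4")
pickle.dump(M,open('m4.pkl','wb'))
I=cv2.imread('pics/scene4.png');cv2.imwrite('pics/s4.png',cv2.resize(I[130:220,240:370],None,fx=6,fy=6,interpolation=cv2.INTER_CUBIC))
I=cv2.imread('pics/top4.png');cv2.imwrite('pics/t4.png',cv2.resize(I[150:250,120:250],None,fx=6,fy=6,interpolation=cv2.INTER_CUBIC))
E
```

```text
[ 0.6469 -0.048   0.1114] [ 3.1415 -0.      1.6731] [-0.3252  0.6301  0.4921  1.6787 -0.3567  0.9231  0.4069] 0.02808378985313504 [-0.2883 -0.7949 -0.98  ]
```

View pics/s4.png

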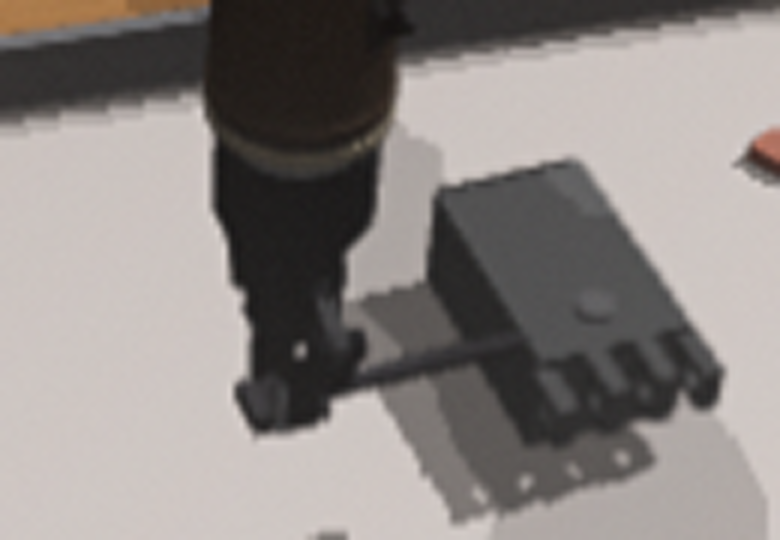

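View pics/t4.png

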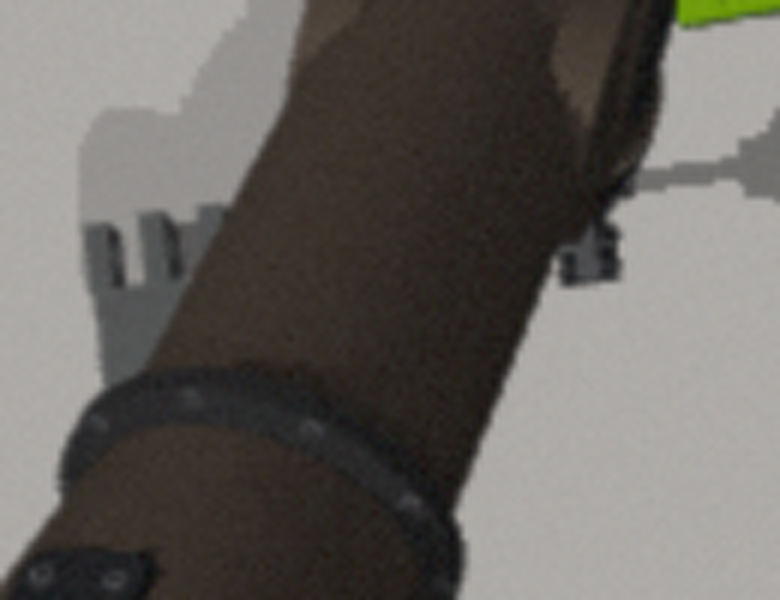

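View pics/wrist4.png

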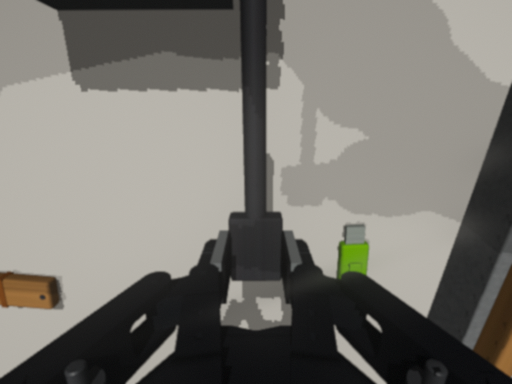

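```bash
cat > pitch.py <<'E'
from h import *
import pickle,sys
from scipy.ndimage import map_coordinates
def run(k,p,y,ss):
    m=pickle.load(open(f'm{k}.pkl','rb'))["scene"];im=cv2.imread(f'pics/scene{k}.png').astype(float).mean(2)
    u=np.array([np.cos(y),np.sin(y),0]);out=[]
    for s in ss:
        q=proj(m,[p+s*u,p+s*u+[0,0,.01]]);n=(q[1]-q[0]);sc=np.linalg.norm(n)/10;n/=np.linalg.norm(n)
        t=np.arange(-9,9.01,.25);pr=map_coordinates(im,[q[0,1]+t*n[1],q[0,0]+t*n[0]],order=1)
        out.append((s,t,pr,sc))
    return out
if __name__=="__main__":
    np.set_printoptions(precision=1,suppress=True,linewidth=200)
    for s,t,pr,sc in run(4,np.array([.6469,-.048,.1054]),1.6731,np.arange(.04,.131,.01)):
        print(round(s,3),round(sc,2),pr[::2].astype(int))
E
python3 pitch.py
```

```text
0.04 0.24 [199 199 199 199 199 199 199 200 200 200 199 199 189 160 128  90  62  56  52  57  65  76  84  81  75  61  49  44  40  41  43  47  52  64  78  95 109]
0.05 0.24 [198 198 198 198 199 199 200 200 200 196 191 176 159 129  98  73  50  50  53  60  68  83  99 109 118 121 122 122 121 121 120 118 115 108 100  95  91]
0.06 0.24 [195 186 170 153 134 123 120 118 119 119 119 114 104  91  72  58  50  48  54  60  65  74  90 102 110 113 106  99  93  89  88  88  88  87  88  88  88]
0.07 0.24 [120 119 119 119 119 120 120 120 120 121 121 120 108  95  77  58  53  49  53  59  64  68  75  81  84  87  88  89  89  89  89  88  88  88  87  87  87]
0.08 0.24 [120 120 120 119 119 119 119 119 117 114 108 100  89  74  62  52  47  47  50  54  58  63  69  77  83  86  88  88  89  89  88  88  88  87  85  81  76]
0.09 0.24 [91 90 89 88 87 88 89 89 89 89 89 88 87 75 62 53 44 47 50 52 54 59 65 71 77 77 77 69 61 53 46 43 40 40 41 40 40]
0.1 0.24 [88 88 88 88 88 88 89 89 89 89 90 87 83 74 62 54 47 47 51 54 54 52 47 44 41 40 40 40 41 41 41 40 39 39 40 41 40]
0.11 0.24 [89 89 89 88 86 83 78 72 65 58 51 45 41 38 38 38 42 46 49 54 52 51 48 44 43 41 41 40 40 40 40 39 40 40 43 48 53]
0.12 0.24 [53 48 44 42 41 40 40 41 42 42 41 41 40 39 39 40 43 47 50 52 53 50 48 44 44 46 51 58 65 72 77 81 83 83 82 82 81]
0.13 0.24 [40 41 41 41 41 41 41 41 41 41 41 41 41 40 40 44 48 53 59 67 74 78 81 82 83 83 82 83 83 82 82 83 83 83 83 82 82]
```

```bash
python3 - <<'E'
from sh import *
np.set_printoptions(precision=4,suppress=True)
m=pickle.load(open('m4.pkl','rb'))["wrist"];im=cv2.imread('pics/wrist4.png').astype(float).mean(2)
for rows in (range(96,150,6),range(16,84,8),range(16,150,8)):
  for a,b in ((225,281),(218,288)):
    x=fit(m,im,np.array([.6469,-.048,.1054]),1.6731,list(rows),a,b);print(x[0],x[1],abs(x[2]).max())
# tab width in wrist3/4
for k in (3,4):
    im=cv2.imread(f'pics/wrist{k}.png').astype(int).sum(2)//3
    print(im[216,222:294]); print(im[200:225,236])
E
```

```text
[-0.0001 -0.0004  0.011  -0.0388] [0.0001 0.0018 0.001  0.0241] 0.1354876214591343
[-0.0001 -0.0004  0.0109 -0.0392] [0.0001 0.0018 0.001  0.024 ] 0.13458755228361952
[ 0.0004 -0.012   0.006   0.106 ] [0.0002 0.0054 0.0022 0.0504] 0.32913188395122006
[ 0.0087 -0.055  -0.0881  0.6617] [0.008  0.0154 0.0803 0.116 ] 7.18604059017855
[ 0.     -0.0088  0.0097  0.0748] [0.0001 0.0016 0.0007 0.0167] 0.4060578531305623
[ 0.0034 -0.0572 -0.0347  0.6637] [0.0014 0.0154 0.0156 0.1156] 7.870783774704535
[177 177 177 177 176 176 165 126  74  45  38  37  38  37  36  38  37  37
  36  36  36  36  36  34  36  38  39  39  41  43  42  42  42  42  42  42
  40  39  40  38  39  37  36  36  36  36  36  36  35  35  36  36  37  38
  35  37  38  37  42  77 130 164 175 176 175 175 176 176 177 177 177 177]
[177 177 176 176 176 176 177 177 176 177 167 134  83  48  37  37  36  37
  37  41  42  42  43  46  43]
[177 177 176 176 177 174 158 114  67  49  47  46  47  47  48  45  46  44
  45  45  44  45  44  44  45  48  51  54  55  57  58  58  57  58  57  55
  53  50  49  46  44  42  42  40  41  42  41  42  42  43  43  42  43  43
  43  44  43  42  53  94 147 172 175 176 176 176 175 176 175 176 175 175]
[176 176 176 177 177 176 177 176 177 176 167 134  87  55  44  46  48  48
  53  57  60  58  59  57  54]
```

step_arm(series=[[[0, 0, -0.02], [0, 0, 0], 0.1], [[0, 0, -0.04], [0, 0, 0], 0.1], [[0.0005, 0, -0.055], [0, 0, 0], 0.1], [[0.0005, 0, -0.0595], [0, 0, 0], 0.1], [[0.0005, 0, -0.0595], [0, 0, 0], 0.1], [[0.0005, 0, -0.0595], [0, 0, 0], 0.1], [[0.0005, 0, -0.0595], [0, 0, 0], 0.1], [[0.0005, 0, -0.0595], [0, 0, 0], 0.1]])

```text
clock: 14.6
position: [0.6477, -0.0476, 0.0523]
tool_rot: [3.141, 0.0, 1.673]
wrist_force: [0.2, 0.6, -1.0]
opening: 0.0277
```

```bash
cat > snap.py <<'E'
from h import *
import pickle,sys
np.set_printoptions(precision=4,suppress=True)
k=sys.argv[1]
o=sensors.get_obs();print(o["clock"],o["position"],o["tool_rot"],o["opening"],o["wrist_force"],o["ft_torque"])
M={}
for c in sys.argv[2:]:
    M[c]=camera_model(c);save(get_image(c),c+k)
pickle.dump(M,open(f'm{k}.pkl','wb'))
if "scene" in M:
    I=cv2.imread(f'pics/scene{k}.png');cv2.imwrite(f'pics/s{k}.png',cv2.resize(cv2.convertScaleAbs(I[140:220,260:370],alpha=1.6),None,fx=7,fy=7,interpolation=cv2.INTER_CUBIC))
E
python3 snap.py 5 wrist scene
```

```text
14.6 [ 0.6477 -0.0476  0.0523] [3.1408 0.     1.6731] 0.027704405695978724 [ 0.1598  0.5523 -0.9626] [-0.0082 -0.0119  0.0086]
```

View pics/s5.png

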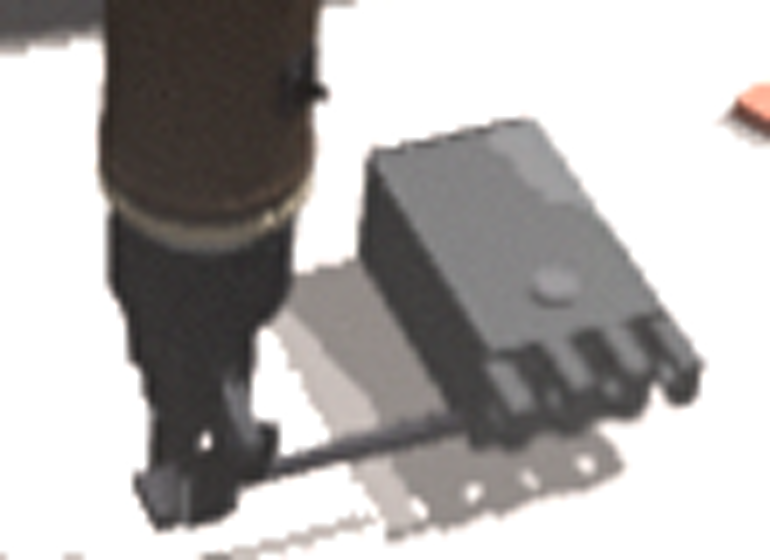

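View pics/wrist5.png

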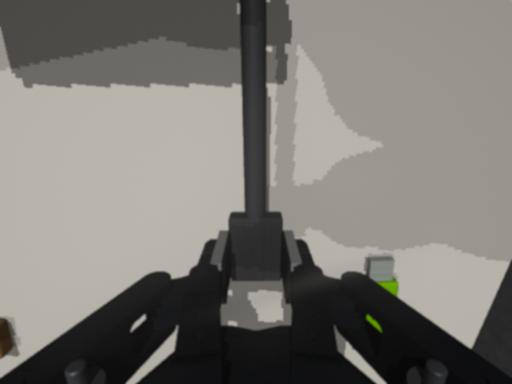

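Scene view: the shaft points level at the first lug, with the tip just short of it. I'll advance gently and watch the force.

step_arm(series=[[[-0.0005, 0.005, 0], [0, 0, 0], 0.1], [[-0.001, 0.01, 0], [0, 0, 0], 0.1], [[-0.0015, 0.015, 0], [0, 0, 0], 0.1], [[-0.002, 0.02, 0], [0, 0, 0], 0.1], [[-0.0025, 0.025, 0], [0, 0, 0], 0.1], [[-0.003, 0.03, 0], [0, 0, 0], 0.1], [[-0.003, 0.03, 0], [0, 0, 0], 0.1], [[-0.003, 0.03, 0], [0, 0, 0], 0.1]])

```text
clock: 15.7
position: [0.6445, -0.0179, 0.0518]
tool_rot: [3.142, 0.0, 1.673]
wrist_force: [0.5, -0.0, -0.9]
opening: 0.0281
```

```bash
python3 snap.py 6 wrist scene
```

```text
15.7 [ 0.6445 -0.0179  0.0518] [3.1415 0.0002 1.6728] 0.0280559210588184 [ 0.4514 -0.0165 -0.8579] [-0.0027  0.0169 -0.0481]
```

View pics/s6.png

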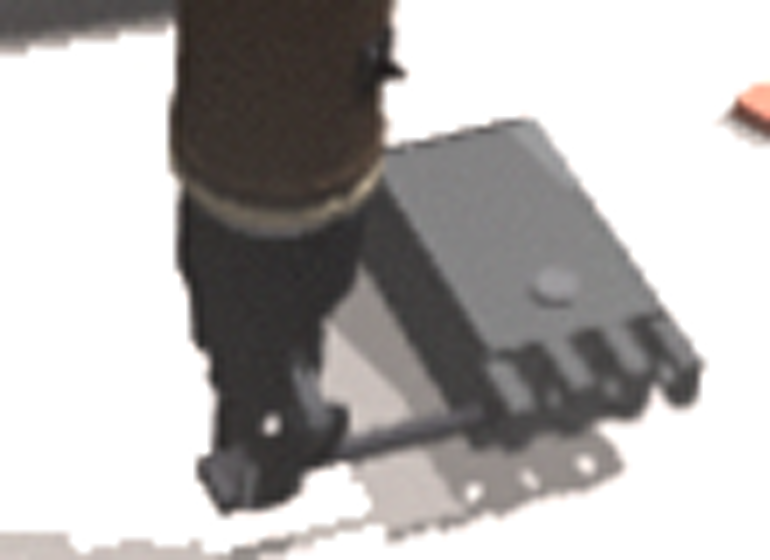

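View pics/wrist6.png

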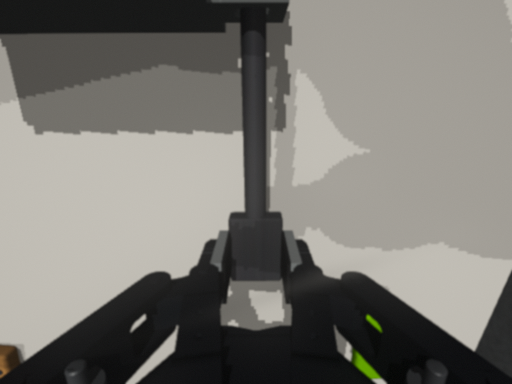

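First lug was entered with no contact force (wrist shows the lug's front face at rows 3–20 with the shaft going into it). I'll continue.

step_arm(series=[[[-0.0005, 0.005, 0], [0, 0, 0], 0.1], [[-0.001, 0.01, 0], [0, 0, 0], 0.1], [[-0.0015, 0.015, 0], [0, 0, 0], 0.1], [[-0.002, 0.02, 0], [0, 0, 0], 0.1], [[-0.0025, 0.025, 0], [0, 0, 0], 0.1], [[-0.003, 0.028, 0], [0, 0, 0], 0.1], [[-0.003, 0.028, 0], [0, 0, 0], 0.1], [[-0.003, 0.028, 0], [0, 0, 0], 0.1]])

```text
clock: 16.8
position: [0.6415, 0.0101, 0.0519]
tool_rot: [3.141, 0.0, 1.673]
wrist_force: [-0.5, -0.4, -0.4]
opening: 0.0281
```

```bash
python3 snap.py 7 wrist; python3 - <<'E'
import cv2
I=cv2.imread('pics/wrist7.png');cv2.imwrite('pics/w7.png',cv2.resize(cv2.convertScaleAbs(I[0:110,190:310],alpha=2),None,fx=5,fy=5))
E
```

```text
16.8 [0.6415 0.0101 0.0519] [3.1415 0.0002 1.6727] 0.028108758424731428 [-0.5335 -0.4239 -0.4   ] [-0.056  -0.0606 -0.0174]
```

View pics/w7.png

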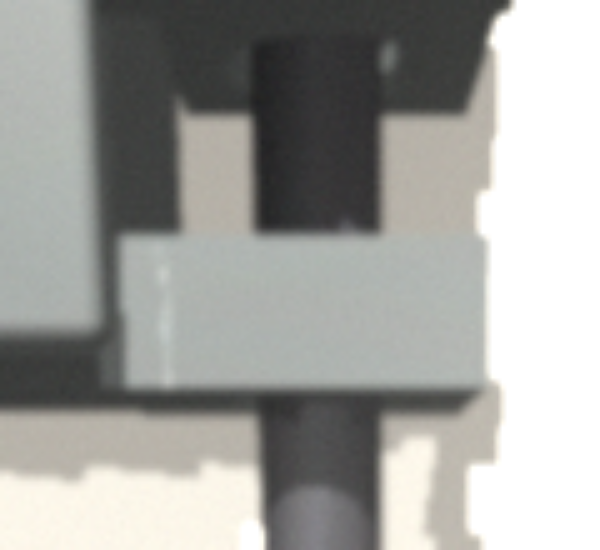

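```bash
python3 - <<'E'
from sh import *
np.set_printoptions(precision=4,suppress=True)
m=pickle.load(open('m7.pkl','rb'))["wrist"];im=cv2.imread('pics/wrist7.png').astype(float).mean(2)
print(im[60:66,268:296].mean(0).astype(int)); print(im[15:18,268:296].mean(0).astype(int)); print(im[34:40,228:280].mean(0).astype(int))
y=1.6727-np.pi/2; ex=np.array([np.cos(y),np.sin(y)]); p=np.array([.6415,.0101])
f=lambda c,r,z:(onplane(m,[(c,r)],z)[0,:2]-p)@np.array([[np.cos(y),-np.sin(y)],[np.sin(y),np.cos(y)]])
print("shaft L,R between lugs",f(240.3,37,.046),f(265.5,37,.046), "below", f(242.5,90,.046),f(265.7,90,.046))
print("lug1 top R",f(286.6,50,.06),f(286.6,76,.06),f(286.6,63,.06))
print("lid free edge",f(209.5,40,.066),f(208.5,20,.066))
E
```

```text
[ 89  88  88  89  89  89  89  89  89  90  90  89  90  90  90  90  90  90
  92 115 152 167 169 169 169 169 169 169]
[ 32  30  29  30  29  30  30  29  30  30  30  31  31  30  30  32  44  66
  83  87  91 115 153 168 169 168 168 169]
[87 87 87 87 87 87 87 87 87 87 87 80 59 35 21 19 20 21 22 23 24 25 26 27
 27 27 27 28 27 26 26 26 27 26 27 25 26 39 64 82 87 88 88 88 88 88 88 88
 88 88 89 89]
shaft L,R between lugs [-0.0071  0.1099] [0.0046 0.1099] below [-0.0064  0.0869] [0.0049 0.0869]
lug1 top R [0.013  0.1019] [0.0134 0.0918] [0.0132 0.0969]
lid free edge [-0.0183  0.1044] [-0.0183  0.1114]
```

step_arm(series=[[[0, 0.005, 0], [0, 0, 0], 0.1], [[-0.0005, 0.01, 0], [0, 0, 0], 0.1], [[-0.001, 0.015, 0], [0, 0, 0], 0.1], [[-0.0015, 0.02, 0], [0, 0, 0], 0.1], [[-0.002, 0.025, 0], [0, 0, 0], 0.1], [[-0.0025, 0.03, 0], [0, 0, 0], 0.1], [[-0.003, 0.035, 0], [0, 0, 0], 0.1], [[-0.003, 0.035, 0], [0, 0, 0], 0.1]])

```text
clock: 17.85
position: [0.6384, 0.046, 0.0518]
tool_rot: [-3.142, -0.0, 1.674]
wrist_force: [0.2, -0.7, -1.3]
opening: 0.028
```

```bash
python3 snap.py 8 wrist scene; python3 - <<'E'
import cv2
I=cv2.imread('pics/wrist8.png');cv2.imwrite('pics/w8.png',cv2.resize(cv2.convertScaleAbs(I[0:210,180:320],alpha=2),None,fx=2.8,fy=2.8))
E
```

```text
17.85 [0.6384 0.046  0.0518] [-3.1415 -0.0002  1.6738] 0.027953763712862723 [ 0.224  -0.7111 -1.3458] [-0.0866  0.0089  0.0094]
```

View pics/w8.png

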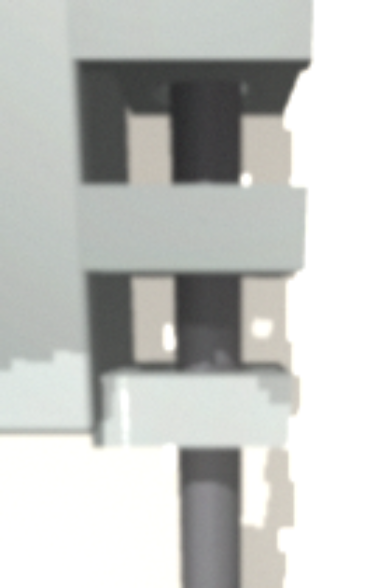

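View pics/s8.png

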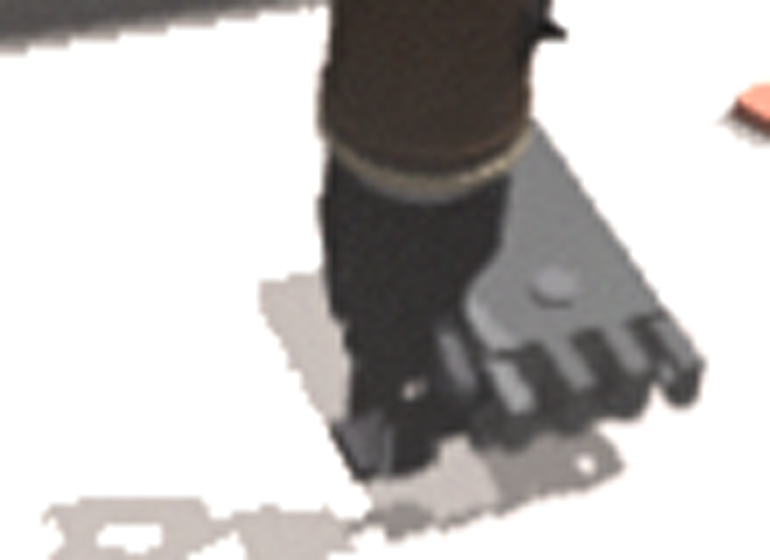

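Wrist view: the shaft is through lugs 1 and 2 and centred at lug 3's hole, with chamfer glints visible on both sides. I'll continue.

step_arm(series=[[[-0.0005, 0.005, 0], [0, 0, 0], 0.1], [[-0.001, 0.01, 0], [0, 0, 0], 0.1], [[-0.0015, 0.015, 0], [0, 0, 0], 0.1], [[-0.002, 0.02, 0], [0, 0, 0], 0.1], [[-0.0025, 0.024, 0], [0, 0, 0], 0.1], [[-0.003, 0.028, 0], [0, 0, 0], 0.1], [[-0.003, 0.03, 0], [0, 0, 0], 0.1], [[-0.003, 0.03, 0], [0, 0, 0], 0.1]])

```text
clock: 18.95
position: [0.6355, 0.0755, 0.0518]
tool_rot: [3.142, 0.0, 1.673]
wrist_force: [-0.7, 0.2, -1.5]
opening: 0.0284
```

step_arm(series=[[[0, 0.001, 0], [0, 0, 0], 0.1], [[0, 0.002, 0], [0, 0, 0], 0.1], [[0, 0.003, 0], [0, 0, 0], 0.1], [[0, 0.004, 0], [0, 0, 0], 0.1], [[-0.0005, 0.005, 0], [0, 0, 0], 0.1], [[-0.0005, 0.005, 0], [0, 0, 0], 0.1], [[-0.0005, 0.005, 0], [0, 0, 0], 0.1], [[-0.0005, 0.005, 0], [0, 0, 0], 0.1]])

```text
clock: 19.95
position: [0.6352, 0.0799, 0.0519]
tool_rot: [3.141, 0.0, 1.673]
wrist_force: [1.6, -2.7, -0.0]
opening: 0.0281
```

```bash
python3 snap.py 9 wrist scene; python3 - <<'E'
import cv2
I=cv2.imread('pics/wrist9.png');cv2.imwrite('pics/w9.png',cv2.resize(cv2.convertScaleAbs(I[0:260,180:330],alpha=2),None,fx=2.2,fy=2.2))
E
```

```text
19.95 [0.6352 0.0799 0.0519] [3.1411 0.0005 1.6726] 0.02814728521850132 [ 1.603  -2.7461 -0.0224] [-0.633  -0.4197 -0.0758]
```

View pics/w9.png

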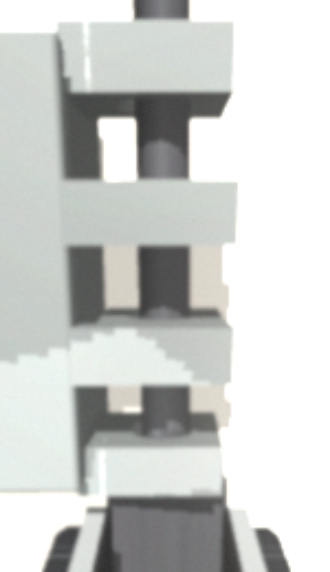

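View pics/s9.png

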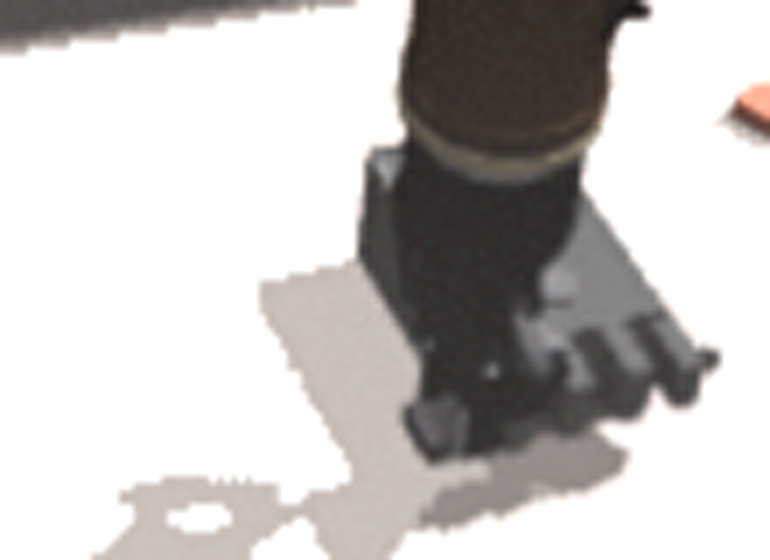

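Shaft shows beyond the fourth lug and the tab is touching the first. One more firm nudge to confirm it is home.

step_arm(series=[[[0, 0.001, 0], [0, 0, 0], 0.1], [[0, 0.002, 0], [0, 0, 0], 0.1], [[0, 0.003, 0], [0, 0, 0], 0.1], [[0, 0.003, 0], [0, 0, 0], 0.1], [[0, 0.003, 0], [0, 0, 0], 0.1], [[0, 0.003, 0], [0, 0, 0], 0.1], [[0, 0.003, 0], [0, 0, 0], 0.1], [[0, 0.003, 0], [0, 0, 0], 0.1]])

```text
clock: 21.05
position: [0.6352, 0.0801, 0.052]
tool_rot: [3.141, 0.003, 1.67]
wrist_force: [0.6, -9.7, -2.1]
opening: 0.028
```

step_arm(series=[[[0, -0.0025, 0], [0, 0, 0], 0.1], [[0, -0.0025, 0], [0, 0, 0], 0.1], [[0, -0.0025, 0], [0, 0, 0], 0.4], [[0, -0.0025, 0], [0, 0, 0], 0.5], [[0, -0.0025, 0], [0, 0, 0], 0.6], [[0, -0.0025, 0], [0, 0, 0], 0.6], [[0, -0.0025, 0], [0, 0, 0], 0.6], [[0, -0.0025, 0], [0, 0, 0], 0.6]], squeeze=20)

```text
clock: 22.05
position: [0.635, 0.0809, 0.0518]
tool_rot: [3.142, -0.0, 1.673]
wrist_force: [-0.5, 0.1, -0.2]
opening: 0.0511
```

step_arm(series=[[[0, 0, 0.01], [0, 0, 0], 0.6], [[0, 0, 0.03], [0, 0, 0], 0.6], [[0, 0, 0.06], [0, 0, 0], 0.6], [[0, 0, 0.1], [0, 0, 0], 0.6], [[0, -0.03, 0.14], [0, 0, 0], 0.6], [[0, -0.06, 0.16], [0, 0, 0], 0.6], [[0, -0.08, 0.16], [0, 0, 0], 0.6], [[0, -0.08, 0.16], [0, 0, 0], 0.6]])

```text
clock: 23.05
position: [0.6346, -0.0009, 0.212]
tool_rot: [3.142, 0.0, 1.67]
wrist_force: [0.2, 0.9, -1.3]
opening: 0.0513
```

```bash
python3 snap.py 10 wrist scene top; python3 - <<'E'
import cv2
I=cv2.imread('pics/wrist10.png');cv2.imwrite('pics/w10.png',cv2.resize(cv2.convertScaleAbs(I[0:230,90:350],alpha=1.8),None,fx=2.5,fy=2.5))
E
```

```text
23.05 [ 0.6346 -0.0009  0.212 ] [3.1415 0.0003 1.6701] 0.05131953201110382 [ 0.1581  0.8568 -1.3497] [-0.0394  0.0071 -0.0037]
```

View pics/w10.png

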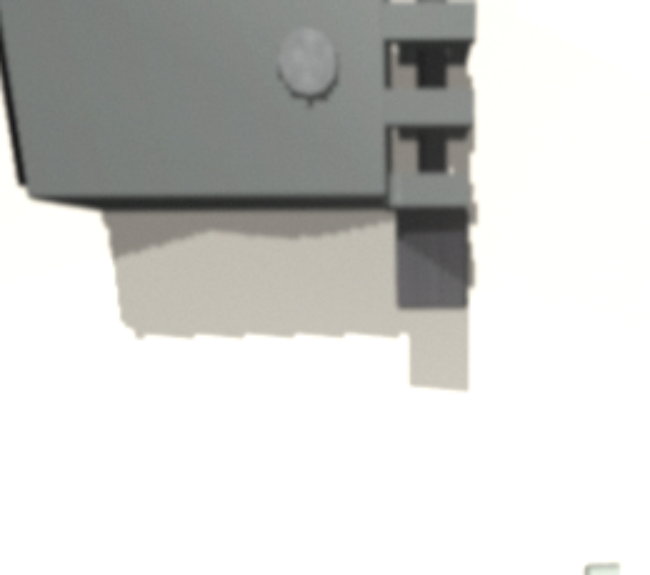

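View pics/s10.png

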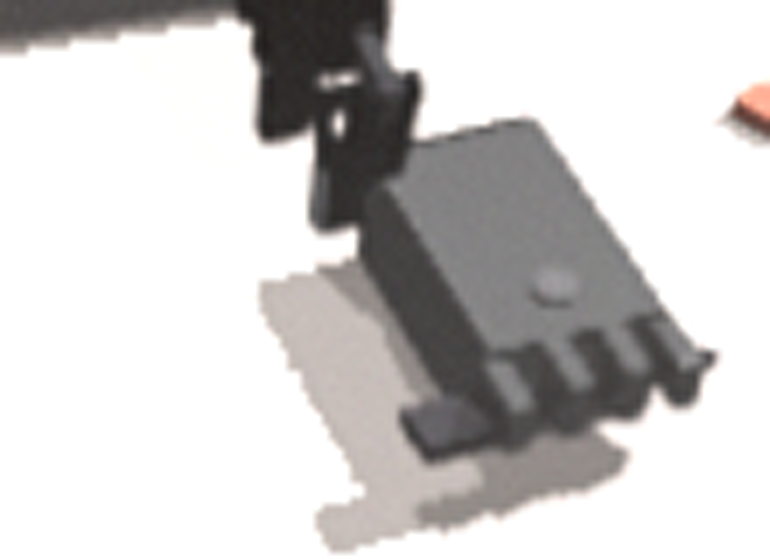

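View pics/scene10.png

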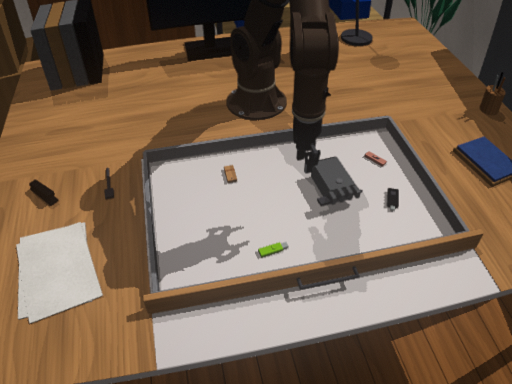

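```bash
python3 - <<'E'
from h import *
import pickle
M=pickle.load(open('m10.pkl','rb'));m=M["wrist"]
a=onplane(m,[(90+432/2.5,308/2.5)],.052)[0];b=onplane(m,[(90+430/2.5,207/2.5)],.060)[0];b2=onplane(m,[(90+430/2.5,207/2.5)],.032)[0]
print(a,b,np.linalg.norm((a-b)[:2]))
E
```

```text
[0.63609528 0.06180212 0.052     ] [0.63089697 0.10073461 0.06      ] 0.0392779948782001
```

Rear of tab to lug face measures 39 mm against the tab's 40 mm, so it is home with no gap. I'm handing the job in.

```bash
python3 -c "
from plant import robot
print(robot.close_job())"
```

```text
the job is handed in; nothing more can be done
None
```

The lid is shut and the locking rod is through all four lugs with its tab home against the first one. I used the rod farthest to the robot's left and inserted it from the box's -y end. I then let go and backed the gripper clear. The job was handed in about 23 s into the 66 s allowed.

- **Lid:** the pushing fingertip stopped level with where a shut lid's top should be, and the pictures show the lid flat.
- **Insertion:** no contact force showed at the pauses on the way in, until the tab met the lug. A further 3 mm push gave about 10 N and moved the rod only 0.2 mm.
- **After release:** the pictures show the tip past the fourth lug. The tab's rear edge is 39 mm from the first lug's face, and the tab is 40 mm long, so there is no visible gap.
- **Drives:** all four look unmoved in the last scene picture.

**Checks that disagreed:**
- One wrist-camera fit put the held rod about 3° nose-down. The scene view showed it level, and it went in freely.
- The gripper read 28 mm while holding the 30 mm tab.

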